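# Put the citrus juicer back together after washing

### The arm

A 6-joint arm with a two-finger parallel gripper is mounted at the origin on the work surface. World frame = base frame: x ahead of the robot, y to its left, z up, the work surface at z = 0. Lengths are in m, angles in degrees, forces in N, time in s.
With the tool pointing down it reaches from about 0.325 to 0.775 m from the base axis. Payload 5.5 kg.
Tool frame: the origin (TCP) lies at the centre of the arm's flange, where the gripper is bolted on; the fingertips stand 182 mm ahead of it and the grasp point (between the pads) lies 163 mm ahead of it; z points along the fingers, y is the direction in which the jaws open and shut (so a half turn about z gives the same grasp; the last joint's range is limited). The gripper opens to 88 mm and grips with 3 to 60 N. Pads are 20 mm wide; open, the fingers measure 115 mm over their backs; the gripper's body (75 mm by 178 mm) begins 61 mm behind the grasp point.
Start: joints at [-66.446, 5.22, 70.514, -0, 104.267, -3.249], TCP at [0.271, -0.536, 0.405] pointing down, gripper open.
Joint ranges: [-164.24, 164.24], [-49.07, 125.15], [9.68, 141.18], [-86.29, 266.29], [3.28, 154.24], [-151.56, 151.56]. Speed limits (degrees/s): [147.25, 147.25, 172.46, 180, 180, 180].

### API

Orientations are given as [roll, pitch, yaw] about the fixed x, y, z axes, in that order (R = Rz(yaw) Ry(pitch) Rx(roll)).
In Python, from station import r gives the robot as it stands. The module is installed in compiled form; this text tells all that it offers. Calls block until the motion is done:
- r.reach(position, orientation): joint-space move of the TCP to a pose.
- r.servo_line(position, rotation=None, speed=0.15): straight line of the TCP; rotation=None keeps the orientation; speed is the mean speed in m/s.
- r.move_joints(angles): joint-space move.
- r.let_go() and r.grab(squeeze=None): open the fingers fully, or close them until they stop; squeeze is the grip in N (None keeps the last).
- r.wait(seconds).
- r.inverse_kinematics(position, orientation): joint angles nearest the present ones, or None.
- r.sense(): the state.
- r.snapshot(name): name is "scene" or "top" or "wrist"; returns a dict with "frame" (480x640x3 uint8, red, green, blue), "fx", "fy", "cx", "cy" (pixels), "R" (3x3) and "t" (3): a world point X has camera coordinates R X + t. Camera axes: x right, y down, z forward; pixel columns grow to the right and rows downward; lengths in m; the calibration is good to about 2 mm. A picture is of the moment at which its call begins. There is no depth.
A pose or a line that the arm cannot do raises r.IKError and nothing moves.
- r.hand_in(): hands the job in, once; it reports no verdict.
The state is a dict: "clock": time; "joints": joint angles; "joint_vel": joint speeds; "joint_torque": joint torques, N m; "tcp_pos": TCP position; "orientation": TCP orientation; "contact_force": force on the tool from outside, world axes, zero at the start; "torque": the same for the moment, N m; "opening": finger opening in m.
Only numpy, scipy, OpenCV 4.12 (cv2) and the standard library are available. Lean on these libraries where they do the work, as an engineer would, in place of code of your own. Each camera call takes 0.05 s, during which the arm holds its last target. There are 200 camera calls.

### The job

The juicer has been washed: put it back together on its motor base. First set the bowl on the base with its spout over the middle of the drip tray, then hang the strainer in the bowl, then put the small yellow cone on the shaft, then the large orange cone over it, and last the smoke-coloured cover on top; set each part fully down without dropping it, and do not shift or knock over the ramekin, the lime half and the small carton that stand among the parts.

Things in the scene. Friction and masses are not known exactly. Their poses are not given: they have to be found in the camera images.
- juicer: Motor base of a citrus juicer, fixed: white round housing, flat deck 142 mm wide, 85 mm above the worktop. On its axis a black boss (16 mm thick, up to 104 mm, coned to 112 mm) and a steel shaft (8 mm thick, pointed above 170 mm, top at 182 mm). Low black drip tray (12 mm high, 66 mm wide) out to 118 mm from the axis along -x. Origin: on the axis, at the underside; z up.
- bowl: White open juice bowl, 150 mm across, 62 mm high, 5 mm floor, 4 mm wall. Central round tube to grip by: 27 mm outside, 66 mm high, with a 21 mm through hole that fits over shaft and boss. Spout 24 mm wide at floor level along -x. Origin: centre of the underside, z up. Seated on the deck it is 85 mm above the juicer's origin.
- bowl_spout (a point): Middle of the lip of the bowl's spout: 101 mm from the bowl's axis along the bowl's -x, 9 mm above its underside.
- strainer: Shallow steel dish with black slots: 132 mm across, 3 mm floor, wall 22 mm high; flange 162 mm across, 13 to 16 mm high. Central round hub to grip by: 39 mm wide, top at 26 mm, 32 mm bore below (over the bowl's tube), 20 mm hole at the top (shaft). Origin: centre of the underside, z up. Seated, flange on the bowl's rim, it is 134 mm above the juicer's origin.
- small_cone: Small yellow plastic reaming cone: foot flange 60 mm across and 5 mm high, round body 40 mm across from 5 to 24 mm, ribbed dome to a tip at 42 mm. Hole for the shaft in the underside: 18 mm wide, 24 mm deep. Origin: centre of the underside, z up. Seated on the strainer's hub it is 160 mm above the juicer's origin.
- large_cone: Large orange plastic reaming cone, a hollow cap for the small one: 62 mm across and straight-sided up to 20 mm, ribbed dome to a tip at 52 mm; inside 48 mm wide at the mouth, 41 mm deep. Origin: centre of the underside, z up. Seated on the small cone's flange it is 165 mm above the juicer's origin.
- cover: Smoke-coloured clear plastic cover, open below: 152 mm across (144 mm inside), flat top 124 mm across at 76 mm, 4 mm thick. Black round knob on top: 24 mm wide, from 76 to 104 mm. Origin: centre of the lower rim, z up. Seated, its rim stands on the strainer's flange outside the dish wall, 150 mm above the juicer's origin.
- ramekin: White porcelain ramekin, 72 mm across, 44 mm high; stays where it is. Origin: centre of the underside.
- lime_half: Half a green lime, cut side down, 59 mm across, 30 mm high; stays where it is. Origin: centre of the underside.
- carton: Small white and green gable-topped carton, 56 x 56 mm, 126 mm high; stays where it is. Origin: centre of the underside.
Not all that is in view belongs to the job. What is shaped like the bowl but red is not meant.

How it is judged (in metres and radians):
On the way, in this order (a step that is already met when the one before it is completed fails the run):
1. the bowl stands on the motor base, spout over the drip tray (z of bowl in the frame of juicer between 0.081 and 0.089 m and horizontal distance between bowl and juicer below 0.006 m and angle between bowl's own z axis and vertical below 0.07 rad and x of bowl_spout in the frame of juicer below -0.08 m and y of bowl_spout in the frame of juicer between -0.03 and 0.03 m), for 0.2 s.
2. the strainer lies in the bowl (z of strainer in the frame of juicer between 0.13 and 0.138 m and horizontal distance between strainer and juicer below 0.008 m and angle between strainer's own z axis and vertical below 0.07 rad), for 0.2 s.
3. the small cone is on the shaft, down on the strainer's hub (z of small_cone in the frame of juicer between 0.156 and 0.164 m and horizontal distance between small_cone and juicer below 0.008 m and angle between small_cone's own z axis and vertical below 0.07 rad), for 0.2 s.
4. the large cone is over the small one (z of large_cone in the frame of juicer between 0.161 and 0.169 m and horizontal distance between large_cone and juicer below 0.011 m and angle between large_cone's own z axis and vertical below 0.07 rad), for 0.2 s.
5. the cover is on (z of cover in the frame of juicer between 0.146 and 0.154 m and horizontal distance between cover and juicer below 0.012 m and angle between cover's own z axis and vertical below 0.07 rad), for 0.2 s.
At the end, for the whole second after the job is handed in: All five parts seated upright and at rest: within 4 mm of seated height and 6 (bowl), 8 (strainer), 8 (small cone), 11 (large cone), 12 mm (cover) of the axis; spout lip 80 mm or more out and within 30 mm of the drip tray's middle line; ramekin, lime half, carton within 25 mm of their starts (all of step 1 and all of step 2 and all of step 3 and all of step 4 and all of step 5 and linear speed of each of bowl, strainer, small_cone, large_cone, cover below 0.02 m/s and angular speed of each of bowl, strainer, small_cone, large_cone, cover below 0.3 rad/s and distance of each of ramekin, lime_half, carton from where it was at the start of the episode below 0.025 m); the robot touches nothing.
It fails at once if a part is dropped onto the juicer (faster than 0.65 m/s in the last 40 mm above its seat) ((horizontal distance between bowl and juicer below 0.03 m and z of bowl in the frame of juicer below 0.125 m and linear speed of bowl above 0.65 m/s) or (horizontal distance between strainer and juicer below 0.03 m and z of strainer in the frame of juicer below 0.174 m and linear speed of strainer above 0.65 m/s) or (horizontal distance between small_cone and juicer below 0.03 m and z of small_cone in the frame of juicer below 0.2 m and linear speed of small_cone above 0.65 m/s) or (horizontal distance between large_cone and juicer below 0.03 m and z of large_cone in the frame of juicer below 0.205 m and linear speed of large_cone above 0.65 m/s) or (horizontal distance between cover and juicer below 0.03 m and z of cover in the frame of juicer below 0.19 m and linear speed of cover above 0.65 m/s)).
It fails at once if the ramekin, the lime half or the small carton is shifted by more than 25 mm or tipped over (distance of any of ramekin, lime_half, carton from where it was at the start of the episode above 0.025 m or angle between any of ramekin, lime_half, carton's own z axis and vertical above 0.5 rad).
It also fails if it takes over 128 s, if anything falls off the work surface, if the arm or the gripper's body presses on something with over 40 N, if the wrist force passes 120 N, or if a joint passes its speed limit or range.

## Working session

There is one attempt and no reset: what is moved stays moved. The work goes in short steps, each a Python script; the robot and the scene stay as the last script left them, time stands still between calls to the robot, and variables do not carry over. Pictures are saved under pics/ and viewed, about 12 in all and at most 16, crops included, and the job is handed in when it is done.

```bash
mkdir -p pics
python3 - <<'E'
from station import r
import cv2,numpy as np
for n in("scene","top"):
    s=r.snapshot(n); cv2.imwrite(f"pics/{n}0.png",cv2.resize(s["frame"][:,:,::-1],(800,600),interpolation=cv2.INTER_CUBIC))
    print(n,s["fx"],s["fy"],s["cx"],s["cy"],np.round(s["R"],4).tolist(),np.round(s["t"],4).tolist())
print(r.sense())
E
```

```text
scene 561.0906268165858 561.0906268165858 318.95569021867686 235.49785413747807 [[0.3687, 0.9295, -0.0128], [0.6466, -0.2663, -0.7149], [-0.6678, 0.2553, -0.6992]] [-0.2252, -0.2259, 1.5126]
top 606.1616077523607 606.1616077523607 318.1589684389767 233.36314277046293 [[-0.0137, -0.9998, -0.0175], [-0.9962, 0.0152, -0.0856], [0.0859, 0.0162, -0.9962]] [0.0946, 0.4544, 1.209]
{'clock': 0.1, 'joints': array([-6.64444969e+01,  5.25870427e+00,  7.05749992e+01,  8.98308941e-04,
        1.04266667e+02, -3.24784828e+00]), 'joint_vel': array([-0.00690202, -0.13620564, -0.1810214 , -0.01028162, -0.03456823,
        0.01832553]), 'joint_torque': array([ 3.45082342e-03, -4.47858024e+01, -4.07570672e+01,  7.00034550e-02,
        2.84071045e-02, -1.09295795e-04]), 'tcp_pos': array([ 0.27058689, -0.53557885,  0.40362043]), 'orientation': array([-1.79899841e+02, -6.55608139e-03,  2.68035662e+01]), 'contact_force': array([-0.23433399, -0.49277745,  0.32589259]), 'torque': array([ 0.01771854,  0.02925519, -0.00233722]), 'opening': 0.08776587328130715}
```

View pics/top0.png

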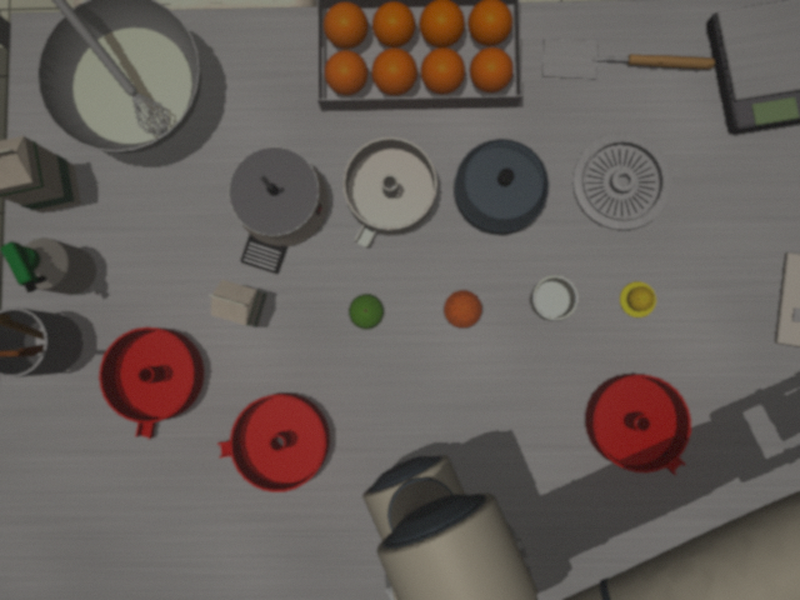

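View pics/scene0.png

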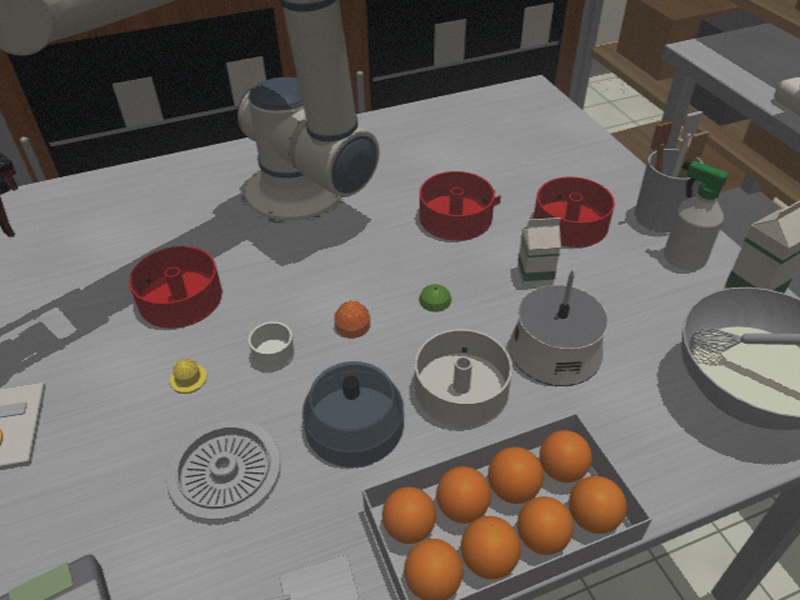

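The top view shows, in 800 px coordinates: juicer deck (275,191), tray (263,254), bowl tube (391,185), spout (365,238), cover knob (506,176), strainer hub (623,181), small cone (639,299) and large cone (463,309). The scene view confirms which part is which. I'll convert these to positions.

```bash
cat > h.py <<'E'
from station import r
import numpy as np, cv2
def ray(s,u,v,z):
    "world point at height z seen at pixel (u,v) (native 640x480)"
    R,t=np.array(s["R"]),np.array(s["t"]); c=-R.T@t
    d=R.T@np.array([(u-s["cx"])/s["fx"],(v-s["cy"])/s["fy"],1]); return c+d*(z-c[2])/d[2]
def proj(s,X):
    c=np.array(s["R"])@np.asarray(X)+np.array(s["t"]); return s["fx"]*c[0]/c[2]+s["cx"],s["fy"]*c[1]/c[2]+s["cy"]
G=.163
E
python3 - <<'E'
from h import *
s=r.snapshot("top")
P=dict(deck=(275,191,.085),boss=(273,190,.112),shaft=(265,180,.182),tray=(263,254,.012),bowltube=(391,184,.066),bowlrim=(391,185.5,.062),spout=(366,239,.009),cover=(506,176,.104),coverrim=(501,186,.04),hub=(623,181,.026),flange=(619,182,.016),small=(639,299,.005),large=(463,309,.02),ram=(554,298,.044),lime=(366,311,.015),carton=(237,302,.1))
for k,(u,v,z) in P.items(): print(k,np.round(ray(s,u*.8,v*.8,z),3))
im=s["frame"][110:275,180:545,::-1]
cv2.imwrite("pics/crop1.png",cv2.resize(im,None,fx=2.19,fy=2.19,interpolation=cv2.INTER_CUBIC))
E
```

```text
deck [0.611 0.276 0.085]
boss [0.606 0.274 0.112]
shaft [0.605 0.273 0.182]
tray [0.522 0.309 0.012]
bowltube [0.623 0.095 0.066]
bowlrim [0.621 0.096 0.062]
spout [0.545 0.139 0.009]
cover [ 0.623 -0.081  0.104]
coverrim [ 0.622 -0.081  0.04 ]
hub [ 0.63  -0.281  0.026]
flange [ 0.631 -0.277  0.016]
small [ 0.439 -0.305  0.005]
large [ 0.426 -0.017  0.02 ]
ram [ 0.44  -0.16   0.044]
lime [0.425 0.14  0.015]
carton [0.437 0.331 0.1  ]
```

View pics/crop1.png

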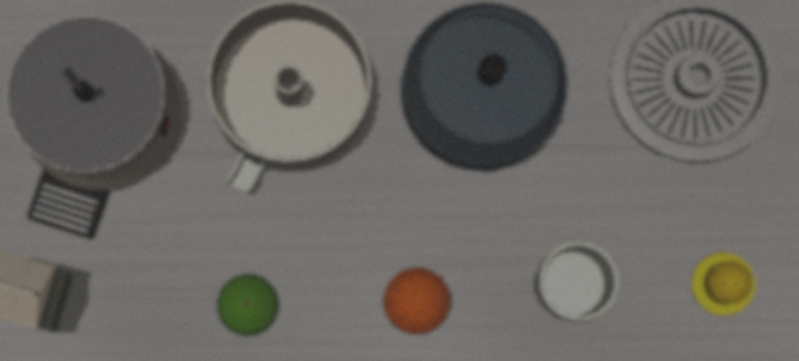

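The crop shows the deck circle centred at (87,95), the outer tray edge at (60,227) and the spout lip at (240,190). The wrist camera gives a closer look, so I'll use it over the juicer, then over the bowl.

Run:
```python
from h import *
c0=r.sense()["clock"]
ims=[]
for n,p in (("J",(.57,.27,.45)),("B",(.58,.095,.42))):
    r.reach(p,[180,0,90]); r.wait(.2)
    s=r.snapshot("wrist"); np.savez(f"w{n}.npz",**s)
    ims.append(s["frame"][:,:,::-1])
    print(n,r.sense()["clock"]-c0,r.sense()["tcp_pos"],np.round(s["R"],3).tolist(),np.round(-np.array(s["R"]).T@np.array(s["t"]),3), s["fx"])
    for q in ((.608,.275,.085),(.622,.096,.062)): print(np.round(proj(s,q)))
cv2.imwrite("pics/w1.png",cv2.resize(np.hstack(ims),(800,300),interpolation=cv2.INTER_AREA))
for p,y in (((.608,.275,.50),90),((.608,.275,.47),0),((.623,-.08,.35),0),((.63,-.28,.2),60),((.439,-.305,.19),60),((.426,-.017,.19),90)): print(p,r.inverse_kinematics(p,[180,0,y]))
```

```text
J 3.2667 [0.57016667 0.26962843 0.45001393] [[1.0, -0.001, 0.0], [-0.001, -0.954, 0.3], [0.0, -0.3, -0.954]] [0.571 0.352 0.429] 340.9077649477224
[358. 215.]
[363. 351.]
B 4.258299999999999 [0.58001458 0.09645356 0.42022963] [[1.0, 0.002, 0.001], [0.002, -0.954, 0.299], [0.002, -0.299, -0.954]] [0.58  0.179 0.4  ] 340.9077649477224
[357.  11.]
[362. 223.]
(0.608, 0.275, 0.5) [ 2.14167878e+01  1.91270536e+01  4.48333213e+01 -2.54444375e-14
  1.16039625e+02  2.14167878e+01]
(0.608, 0.275, 0.47) [ 2.14167878e+01  1.77525640e+01  4.96353577e+01 -2.54444375e-14
  1.12612078e+02  1.11416788e+02]
(0.623, -0.08, 0.35) [-1.04203066e+01  9.32916777e+00  7.15888886e+01 -2.54444375e-14
  9.90819436e+01  7.95796934e+01]
(0.63, -0.28, 0.2) [-2.67892809e+01  2.17812273e+01  7.22429455e+01 -2.54444375e-14
  8.59758272e+01  3.21071909e+00]
(0.439, -0.305, 0.19) [-38.43679832  -1.00286607  98.86633882   0.          82.13652724
  -8.43679832]
(0.426, -0.017, 0.19) [ -6.85936173 -18.95552912 114.69322907   0.          84.26230005
  -6.85936173]
```

View pics/w1.png

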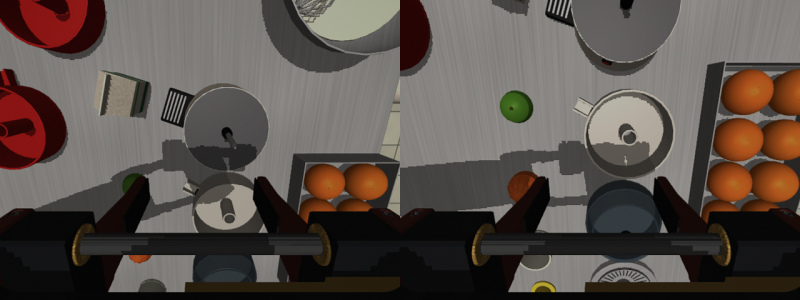

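The wrist view shows the deck at about (362,205) native and the bowl at about (367,218), but this scale is coarse. I'll enlarge both.

Run:
```python
from h import *
a=np.load("wJ.npz")["frame"][125:285,250:450,::-1]; b=np.load("wB.npz")["frame"][130:290,270:470,::-1]
cv2.imwrite("pics/w2.png",cv2.resize(np.hstack([a,b]),None,fx=2,fy=2,interpolation=cv2.INTER_CUBIC))
```

```text
(no output)
```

View pics/w2.png

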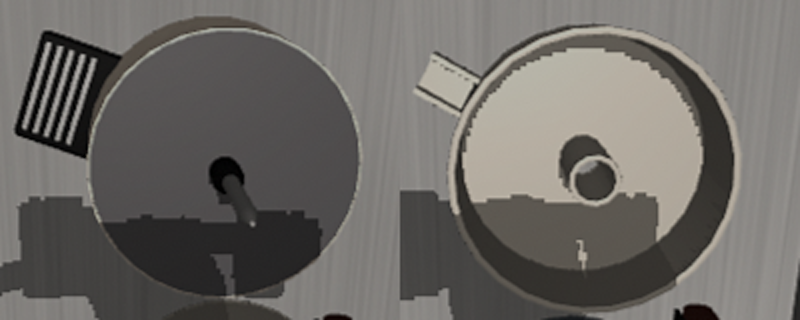

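In the enlarged crops the deck edges are at x 89/361 and y 27/297, and the shaft tip is at (252,224). On the bowl, the tube ring is at (595,180), the rim at x 448/740 and y 25/311, and the spout lip corners at (434,52) and (415,95).

Run:
```python
from h import *
J=np.load("wJ.npz");B=np.load("wB.npz")
j=lambda x,y,z: ray(J,x/2+250,y/2+125,z)
b=lambda x,y,z: ray(B,(x-400)/2+270,y/2+130,z)
e=[j(89,162,.085),j(361,165,.085),j(222,27,.085),j(225,297,.085)]
print("deck",(e[0][0]+e[1][0])/2,(e[2][1]+e[3][1])/2,"w",e[1][0]-e[0][0],e[2][1]-e[3][1]); print("tip",j(252,224,.182),"boss",j(226,170,.112))
J0=np.array([(e[0][0]+e[1][0])/2,(e[2][1]+e[3][1])/2])
t=(j(44,31,.012)+j(15,132,.012))[:2]/2; print("tray",t,np.linalg.norm(t-J0),np.degrees(np.arctan2(*(t-J0)[::-1])))
e=[b(448,170,.062),b(740,160,.062),b(590,25,.062),b(605,311,.062)]
B0=np.array([(e[0][0]+e[1][0])/2,(e[2][1]+e[3][1])/2]); print("rim",B0,"w",e[1][0]-e[0][0],e[2][1]-e[3][1],"tube",b(595,180,.066))
t=(b(434,52,.009)+b(415,95,.009))[:2]/2; print("spout",t,np.linalg.norm(t-B0),np.degrees(np.arctan2(*(t-B0)[::-1])))
s=r.snapshot("top"); print("top: deck",ray(s,87/2.19+180,95/2.19+110,.085),"tube",ray(s,289.5/2.19+180,76/2.19+110,.066))
```

```text
deck 0.6125043069113475 0.2803876734467132 w 0.13931048608523366 0.14042289273264832
tip [0.61171375 0.27991479 0.182     ] boss [0.60976188 0.28607418 0.112     ]
tray [0.50231706 0.31852825] 0.11660159558407668 160.90704929134156
rim [0.62621533 0.10034416] w 0.14718109172909344 0.1480169076417884 tube [0.6266415  0.09981374 0.066     ]
spout [0.53627492 0.14717104] 0.10140035938413929 152.49655916707064
top: deck [0.60947213 0.2765913  0.085     ] tube [0.62791938 0.09662714 0.066     ]
```

Wrist and top estimates agree to within 3–4 mm. I'll centre each part by gripping it twice at 90°, and lower it in steps with force feedback.

```bash
cat >> h.py <<'E'
J=np.array([.611,.2785])
def pick(xy,gz,y1,y2,squeeze=30,lift=.42,above=.12):
    "centre the part by two grasps at yaws y1, y2, then lift so that TCP z = lift"
    x,y=xy; z=gz+G
    r.reach([x,y,z+above],[180,0,y1]); r.servo_line([x,y,z],speed=.15)
    if y2!=y1:
        r.grab(8); r.let_go(); r.servo_line([x,y,z],[180,0,y2],speed=.15) if 0 else r.reach([x,y,z],[180,0,y2])
    r.grab(squeeze); o=r.sense()["opening"]
    r.servo_line([x,y,lift],speed=.2); r.wait(.2); s=r.sense()
    print("opening",o,s["opening"],"F",s["contact_force"].round(1),"t",round(s["clock"],1))
def lower(x,y,z0,z1,step=.004,fmax=8,speed=.06):
    "go down in steps from TCP z0 to z1, stop at an upward force rise over fmax"
    r.servo_line([x,y,z0],speed=.12); r.wait(.15); f0=r.sense()["contact_force"]; z=z0
    while z>z1+1e-6:
        z=max(z1,z-step); r.servo_line([x,y,z],speed=speed); f=r.sense()["contact_force"]-f0
        if f[2]>fmax or np.hypot(*f[:2])>10: break
    s=r.sense(); print("z cmd",round(z-z1,4),"tcp",s["tcp_pos"].round(4),"dF",f.round(1),"T",s["torque"].round(2),"t",round(s["clock"],1)); return z
E
python3 - <<'E'
from h import *
pick((.6268,.099),.052,0,90)
gz=.052+G; s=8.4
r.reach([J[0],J[1],.425],[180,0,90+s]); 
lower(J[0],J[1],.205+gz,.116+gz,step=.015)
z=lower(J[0],J[1],.116+gz,.085+gz)
E
```

```text
opening 0.026904012570357454 0.027109515989694383 F [-0.8  0.9 -1.7] t 12.5
z cmd 0.0 tcp [0.6109 0.2785 0.3301] dF [ 0.4 -0.1  0.9] T [-0.04 -0.08  0.01] t 16.1
z cmd 0.0 tcp [0.611  0.2785 0.3   ] dF [-0.7 -0.3  0.6] T [-0.02 -0.11  0.03] t 18.5
```

Run:
```python
from h import *
gz=.052+G
lower(J[0],J[1],.085+gz,.082+gz,step=.001,fmax=5)
r.let_go(); r.servo_line([J[0],J[1],.43],speed=.25)
r.reach([.585,-.05,.42],[180,0,90]); r.wait(.2)
a=r.snapshot("wrist"); np.savez("wC.npz",**a)
r.reach([.56,-.25,.40],[180,0,60]); r.wait(.2)
b=r.snapshot("wrist"); np.savez("wS.npz",**b)
s=r.snapshot("top"); np.savez("top1.npz",**s); print(r.sense()["clock"])
for c,q in ((a,(.624,-.081,.104)),(b,(.63,-.28,.026)),(b,(.439,-.305,.005))): print(proj(c,q))
A=np.hstack([x["frame"][:,:,::-1] for x in(a,b)]); T=s["frame"][100:260,150:400,::-1]
cv2.imwrite("pics/w3.png",np.vstack([cv2.resize(A,(800,300),interpolation=cv2.INTER_AREA),cv2.resize(np.hstack([T,s["frame"][100:260,400:550,::-1]]),None,fx=2,fy=1.8,interpolation=cv2.INTER_CUBIC)]))
```

```text
z cmd 0.001 tcp [0.6108 0.2784 0.3   ] dF [-4.5 -1.5  7.7] T [-0.37  0.67 -0.02] t 19.4
23.7167
(np.float64(362.89480140611545), np.float64(266.68831544204767))
(np.float64(392.98859911953565), np.float64(212.1535584223792))
(np.float64(257.7720868258464), np.float64(302.6072355394614))
```

View pics/w3.png

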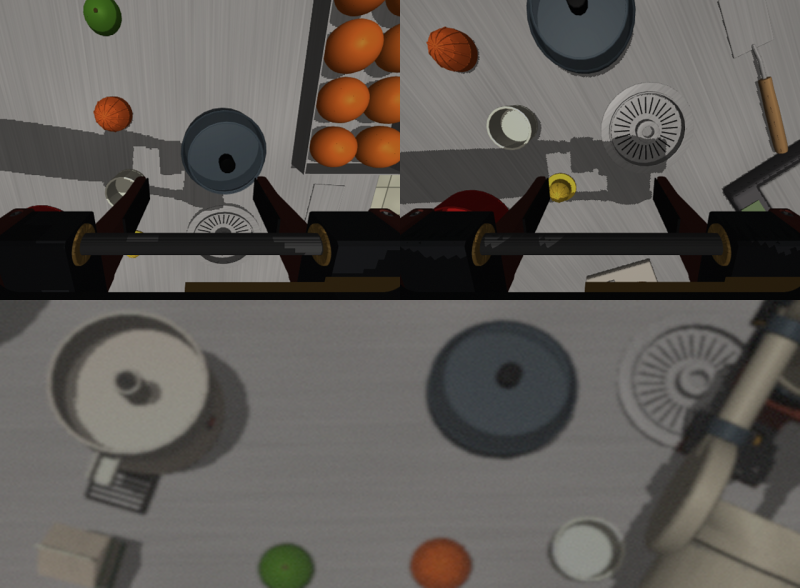

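The bowl is on the base with its spout over the tray, spout lip about (108,468) and tube (128,382) in the lower panel. I'll check the angle numerically and enlarge the strainer, cone and cover for measurement.

Run:
```python
from h import *
T=np.load("top1.npz"); f=lambda x,y,z: ray(T,x/2+150,(y-300)/1.8+100,z)
t,p=f(128,381,.151),f(107,470,.094); print("tube",t,"spout",p,np.degrees(np.arctan2(p[1]-J[1],p[0]-J[0])),"tray 160.9")
C=np.load("wC.npz")["frame"];S=np.load("wS.npz")["frame"]
a=S[120:280,310:470,::-1]; b=S[265:345,220:300,::-1]; c=C[235:315,320:400,::-1]; d=C[145:225,140:220,::-1]
z=lambda i,k: cv2.resize(i,None,fx=k,fy=k,interpolation=cv2.INTER_CUBIC)
o=np.hstack([z(a,2.5),np.vstack([np.hstack([z(b,2.5),z(c,2.5)]),np.hstack([z(d,2.5),z(d*0,2.5)])])])
cv2.imwrite("pics/w4.png",o)
```

```text
tube [0.61055743 0.27529534 0.151     ] spout [0.52782953 0.30624639 0.094     ] 161.55085337067308 tray 160.9
```

View pics/w4.png

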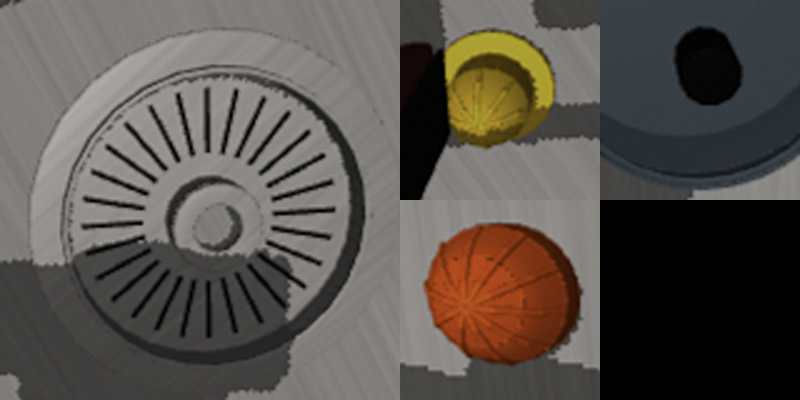

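Run:
```python
from h import *
S=np.load("wS.npz");C=np.load("wC.npz")
h=ray(S,217/2.5+310,226/2.5+120,.026); print("hub",h,"knob",ray(C,364.4,264.6,.104),"small",ray(S,(492-400)/2.5+220,84/2.5+265,.005),"large",ray(C,(500-400)/2.5+140,97/2.5+145,.02))
h=(h[:2]+np.array([.63,-.278]))/2; print(h)
pick(h,.025,90,0,lift=.41)
r.reach([J[0],J[1],.41],[180,0,0]); gz=.025+G
lower(J[0],J[1],.2+gz,.155+gz,step=.015)
lower(J[0],J[1],.155+gz,.132+gz,step=.003,fmax=6)
```

```text
hub [ 0.63432708 -0.28030826  0.026     ] knob [ 0.62531483 -0.07892813  0.104     ] small [ 0.44091897 -0.2998901   0.005     ] large [ 0.4291103  -0.01597473  0.02      ]
[ 0.63216354 -0.27915413]
opening 0.038881985103998165 0.03833265692706352 F [-0.   0.3 -1.3] t 30.6
z cmd 0.0 tcp [0.6109 0.2785 0.342 ] dF [-0.  -0.6  0.6] T [ 0.02 -0.    0.02] t 34.3
z cmd 0.0 tcp [0.6108 0.2784 0.322 ] dF [-2.7 -0.4  7.4] T [-0.14  0.47  0.  ] t 36.7
```

Force appears at exactly the seated height, so I'll release. The small cone is next.

Run:
```python
from h import *
r.let_go(); r.servo_line([J[0],J[1],.43],speed=.25)
pick((.4405,-.3015),.026,0,60,squeeze=20,lift=.41)
r.reach([J[0],J[1],.425],[180,0,60]); gz=.026+G
s=r.snapshot("scene"); cv2.imwrite("pics/s5.png",cv2.resize(s["frame"][130:370,300:620,::-1],(800,600),interpolation=cv2.INTER_CUBIC))
lower(J[0],J[1],.2+gz,.170+gz,step=.01)
lower(J[0],J[1],.170+gz,.158+gz,step=.002,fmax=6)
```

```text
opening 0.039545786292606244 0.039651953115309654 F [-0.   0.2 -0.4] t 46.3
z cmd 0.0 tcp [0.6109 0.2785 0.3581] dF [ 0.6  0.6 -1.2] T [-0.03 -0.08 -0.01] t 50.0
z cmd 0.0 tcp [0.6108 0.2784 0.349 ] dF [-2.  -1.   6.2] T [-0.12  0.4   0.01] t 51.9
```

View pics/s5.png

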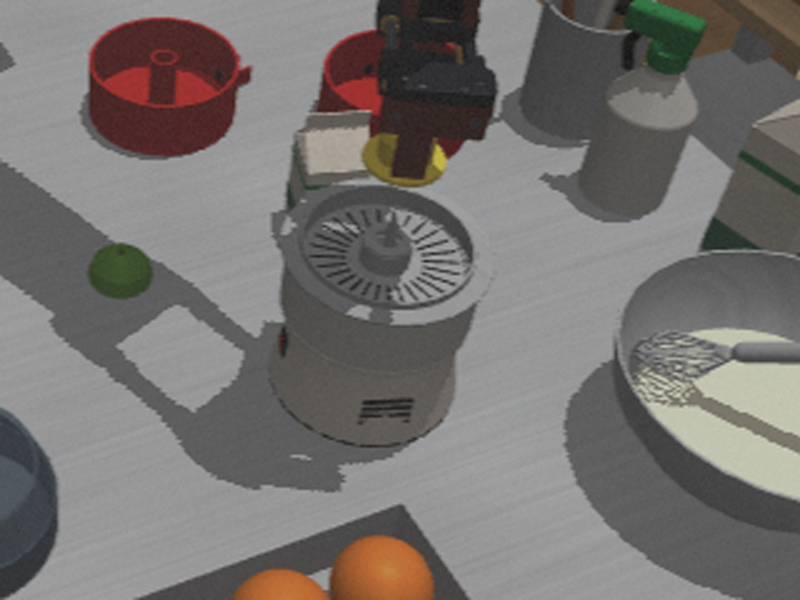

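The picture shows the strainer lying level in the bowl with the cone above the shaft. Contact force came at the cone's seated height, so I'll release. The large cone is next.

Run:
```python
from h import *
r.let_go(); r.servo_line([J[0],J[1],.43],speed=.25)
pick((.4275,-.0155),.023,0,90,squeeze=20,lift=.42)
r.reach([J[0],J[1],.42],[180,0,90]); gz=.023+G
lower(J[0],J[1],.215+gz,.175+gz,step=.008)
lower(J[0],J[1],.175+gz,.163+gz,step=.002,fmax=6)
```

```text
opening 0.062066794723910454 0.06197028145136429 F [ 0. -0. -1.] t 60.2
z cmd 0.0 tcp [0.6109 0.2785 0.3602] dF [-0.7 -0.1  0.3] T [-0.03 -0.1  -0.  ] t 63.4
z cmd 0.0 tcp [0.6108 0.2784 0.351 ] dF [-1.4 -0.7  6.8] T [-0.16  0.35  0.03] t 65.3
```

Run:
```python
from h import *
r.let_go(); r.servo_line([J[0],J[1],.45],speed=.25)
pick((.6245,-.0785),.097,0,90,squeeze=30,lift=.5)
r.reach([J[0],J[1],.5],[180,0,90]); gz=.097+G
lower(J[0],J[1],.23+gz,.165+gz,step=.01)
lower(J[0],J[1],.165+gz,.148+gz,step=.002,fmax=6)
```

```text
opening 0.023528727074468198 0.0237137166056848 F [-0.9  0.4 -2.4] t 74.8
z cmd 0.0 tcp [0.611  0.2785 0.4245] dF [ 0.3 -0.4  0.7] T [ 0.02 -0.02 -0.03] t 78.7
z cmd 0.0 tcp [0.6107 0.2784 0.41  ] dF [-2.9 -0.3  7.2] T [-0.1   0.17 -0.03] t 81.3
```

Run:
```python
from h import *
r.let_go(); r.servo_line([J[0],J[1],.50],speed=.25); r.reach([.4,-.3,.45],[180,0,60]); r.wait(.3)
s=r.snapshot("scene"); t=r.snapshot("top"); z=lambda i:cv2.resize(i[:,:,::-1],(400,500),interpolation=cv2.INTER_CUBIC)
cv2.imwrite("pics/end.png",np.hstack([z(s["frame"][120:345,330:510]),z(t["frame"][80:305,150:330])])); print(r.sense()["clock"])
```

```text
85.525
```

View pics/end.png

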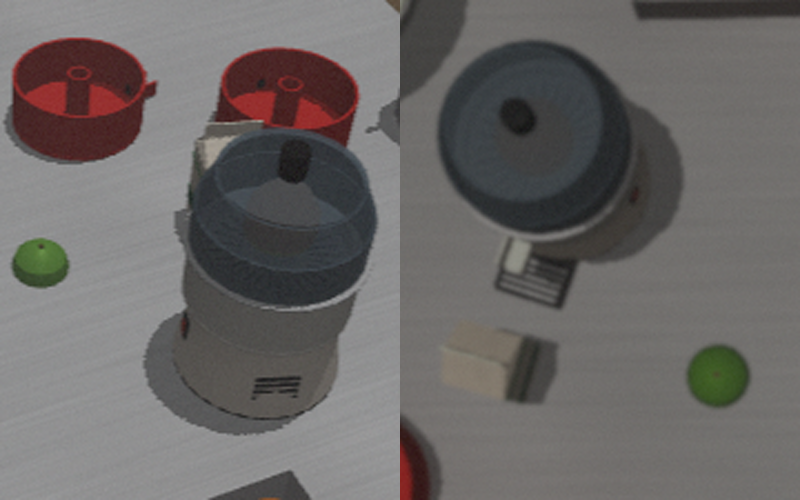

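The cover sits level on the juicer, its knob at (517,117) in the top panel. The spout is over the tray, and the carton and lime are standing. I'm handing in.

```bash
python3 -c "
from station import r
r.hand_in()"
```

```text
the job is handed in; nothing more can be done
```

The juicer is back together on its base and the job is handed in, with the clock at about 86 s of the 128 s allowed. I placed the bowl, strainer, small cone, large cone and cover in that order. Each was centred by gripping it twice at different angles, then lowered in small steps until the force rose.

- **Seating:** every part met 6–8 N at its seated height, to within about 1 mm.
- **Spout:** after the bowl was released, the spout measured at 161.6° against 160.9° for the tray, so it is over the tray's middle.
- **Final pictures:** the cover is level, the spout is over the tray, and the carton and lime are standing. The ramekin was outside the last crops, so I didn't check it at the end; nothing was moved near it on purpose.
- **Disagreement:** the top camera read positions about 3 mm lower in y than the wrist camera and the arm. I used a position between the two for the base, and the fits took up the difference without jamming. I did not measure the final position of each part separately.

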